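# Index the ball stake and balance a copper disc on it

### The job

Turn the stake turret one click anticlockwise (seen from above), so that the ball stake stands next to the steel bench block in place of the cone. Then slide the copper disc off the block, without lifting it up, until it rests balanced on top of the ball alone, nearly level and clear of the block, and leave it there at rest.

Things in the scene. Friction and masses are not known exactly. Their poses are not given: they have to be found in the camera images.
- disc: Loose flat copper disc, 100 mm diameter, 6 mm thick, about 0.4 kg, too wide to grasp. It starts lying on the bench block. Origin: centre of its underside; z is its axis, up.
- stand: Fixed foot plate, 150 x 420 mm, that carries the turret at its -y end and the bench block on a wooden riser at its +y end. Origin: centre of its underside, on the table. Its y axis points from the turret to the block; it is turned by up to about 15 degrees about the vertical. The disc has to travel along the stand's -y.
- block: Polished steel bench block, a fixed smooth slab 160 mm (stand x) x 190 mm (stand y) x 18 mm, on the riser; its top is 118 mm above the table. Origin: centre of its underside; axes parallel to the stand's.
- block_edge (a point): Middle of the block's top edge that faces the turret, 118 mm above the table. With the turret at the second click the ball's crown lies 52 mm from this edge, straight out along the stand's -y.
- ball_crown (a point): Highest point (crown) of the ball stake, a polished steel ball of 80 mm diameter fixed in a collar on the turret and turning with it. 120 mm above the table (2 mm above the block's top), 75 mm from the turret's axis.
- handle (a point): Top of the turret's upright handle, a plain steel pin of 14 mm diameter, 130 mm above the table, 90 mm from the turret's axis, across the axis from the ball; free of other parts from 45 mm above the table upwards.
- turret_axis (a point): Point on the turret's vertical axis, on the turret plate's upper face, 40 mm above the table. The plate has 108 mm radius. Around the axis, a quarter turn apart, stand the ball, a pointed cone (tip 112 mm above the table), the handle and a flat square stake (50 mm square, top 95 mm above the table).
- turret (a joint): Angle of the turret, rad, growing anticlockwise seen from above. A sprung detent clicks at 0 (start: the cone next to the block, the ball on the stand's +x side, the handle on its -x side), at 1.571 (the ball next to the block) and at 3.142. It takes about 5 N at the handle to pass from one click to the next.
Things that resemble listed ones, but are neither listed nor needed, are in the scene too. There is more than one size of the disc; the one meant has the size given above.

How it is judged (in metres and radians):
On the way:
1. the turret sits at its second click, ball next to the block, with the disc still lying on the block (value of joint turret between 1.45 and 1.69 rad and contact force between disc and block above 1 N), for 0.3 s.
At the end, for the whole second after the job is handed in: The turret is at its second click (1.45 to 1.69 rad); the disc rests on the ball alone, the centre of its underside within 12 mm of the crown, tilted less than 0.25 rad (14 degrees), not touching the block, and at rest (below 20 mm/s and 0.3 rad/s) (value of joint turret between 1.45 and 1.69 rad and distance between disc and ball_crown below 0.012 m and angle between disc's own z axis and vertical below 0.25 rad and contact force between disc and block below 0.05 N and linear speed of disc below 0.02 m/s and angular speed of disc below 0.3 rad/s).
It fails at once if the disc is lifted more than 30 mm above the block's top (height (world z) of disc above 0.148 m).
It fails at once if the disc falls off the block or the ball (height (world z) of disc below 0.095 m).
It also fails if it takes over 62 s, if anything falls off the work surface, if the arm or the gripper's body presses on something with over 40 N, if the wrist force passes 120 N, or if a joint passes its speed limit or range.

### The arm

A 6-joint arm with a two-finger parallel gripper is mounted at the origin on the work surface. World frame = base frame: x ahead of the robot, y to its left, z up, the work surface at z = 0. Lengths are in mm, angles in degrees, forces in N, time in s.
With the tool pointing down it reaches from about 350 to 850 mm from the base axis. Payload 8.1 kg.
Tool frame: the origin (TCP) lies midway between the tips of the shut fingers; the grasp point (between the pads) lies 19 mm behind it (r.pinch_z is the distance from the TCP to the grasp point, in mm); z points along the fingers, y is the line along which they close (so a half turn about z gives the same grasp; the last joint's range is limited). The gripper opens to 85 mm and grips with 20 to 120 N. Pads are 22 mm wide; open, the fingers measure 114 mm over their backs; the gripper's body (76 mm by 85 mm) begins 54 mm behind the grasp point. The pads swing forward as they close: fully open they stand 13 mm farther back than shut.
Start: joints at [-76.799, 7.471, 85.268, -0, 87.261, -4.893], TCP at [186.366, -570.327, 203.792] pointing down, gripper open.
Joint ranges: [-169.43, 169.43], [-51.17, 129.36], [1.28, 143.12], [-76.62, 256.62], [0, 156.53], [-152.29, 152.29]. Speed limits (degrees/s): [136.94, 136.94, 159.86, 180, 180, 180].

### API

Orientations are given as [roll, pitch, yaw] about the fixed x, y, z axes, in that order (R = Rz(yaw) Ry(pitch) Rx(roll)).
In Python, from bench import r gives the robot as it stands.
- The arm moves only by the shell command python3 -m jog 'ROWS' [OPENING] [FORCE]. ROWS is JSON, one flat list of numbers, 6 for each row, row after row: the shift along the tool's x, y, z in m, then the turn, a rotation vector about the tool's x, y, z in rad. A call has 1 to 8 rows; each row is the pose to reach, as a shift and turn from the pose commanded when the call began, along the tool's axes at that moment; what a row does not reach only later rows make up. A row lasts 1/8 s, in which the tool goes at most 62.5 mm and 10.7 degrees, less where a joint would pass 70% of its speed; a pose out of reach is approached as far as the arm can. A call with a gripper value outside its range is refused whole. OPENING is the opening, from -1 (shut) to 1 (fully open), set as the call begins (- or left out, the last holds). The fingers move at their own pace and stop on an object; FORCE is the grip in N (left out, the last holds). Time passes only in rows, so rows that repeat a pose let the fingers close. It gives the time, the measured TCP pose, the force, the opening and the grip force at its end, in the units of the state.
- r.sense(): the state, without advancing time (a new reading comes with each control period).
- r.snapshot(name): name is "scene" or "top"; returns a dict with "pixels" (384x512x3 uint8, red, green, blue), "range_z" (384x512 float32, mm along the optical axis (not along the pixel's ray), 0 where there is no reading), "K" (3x3 intrinsics, pixels), "rvec" (rotation vector, rad) and "tvec" (3), from world to camera coordinates, as OpenCV has them. Camera axes: x right, y down, z forward; pixel columns grow to the right and rows downward; lengths in mm; the calibration is good to about 2 mm. A picture is of the moment at which its call begins.
- r.hand_in(): hands the job in; it is judged then, once.
Trained networks look in a picture, given as the dict that the camera call returned (one of the last four; its "shot" number tells which), for a name from the list of things; names that differ only in an ending like _2 or _b are one class to them, and where a whole thing is asked for, a point or a joint stands for the part that bears it (a point fixed in the world has none). Each returns a list of dicts, best first, with "score" (0 to 1); they miss things now and then, are a little off and sometimes report something else, mostly with a low value. They report only what shows in the picture. A call takes as long as a camera call. They do not tell look-alikes from the thing itself.
- r.look_for(picture, target): "bbox" ([left, top, right, bottom] in pixels, round what is visible of it).
- r.outline_of(picture, target): "region" (384x512 bool, what is visible of it) and "bbox" ([left, top, right, bottom] in pixels, round what is visible of it).
The state is a dict: "time": time; "joint_pos": joint angles; "qd": joint speeds; "joint_efforts": joint torques, N m; "tool_pos": TCP position; "tcp_rot": TCP orientation; "ft_force": force on the tool from outside, world axes, zero at the start; "wrist_torque": the same for the moment, N m; "finger_gap": finger opening in mm; "grip_force": force on a finger pad.
Only numpy, scipy, OpenCV 4.12 (cv2) and the standard library are available. Lean on these libraries where they do the work, as an engineer would, in place of code of your own. Each camera call takes 0.05 s, during which the arm holds its last target. There are 200 camera calls.

## Working session

There is one attempt and no reset: what is moved stays moved. The work goes in short steps, Python scripts to look and compute and a shell command to move; the robot and the scene stay as the last step left them, time stands still between calls to the robot, and variables do not carry over. Pictures are saved under pics/ and viewed, at most 10 in all, crops included, and the job is handed in when it is done.

```bash
ls; mkdir -p pics; cat > h.py <<'E'
import numpy as np, cv2
from bench import r
def world(s):
    R,_=cv2.Rodrigues(np.array(s["rvec"],float)); t=np.array(s["tvec"],float).ravel()
    K=np.array(s["K"]); z=s["range_z"].astype(float)
    v,u=np.mgrid[:384,:512]
    c=np.stack([(u-K[0,2])/K[0,0]*z,(v-K[1,2])/K[1,1]*z,z],-1)
    w=(c-t)@R; w[z==0]=np.nan
    return w
def save(s,n): cv2.imwrite(f"pics/{n}.png",cv2.cvtColor(s["pixels"],cv2.COLOR_RGB2BGR))
E
python3 - <<'E'
from h import *
for c in("scene","top"):
    s=r.snapshot(c); save(s,c+"1"); w=world(s); np.savez(f"{c}.npz",w=w,p=s["pixels"])
    for n in("disc","block","stand","ball_crown","handle","turret"):
        for d in r.outline_of(s,n)[:3]:
            g=d["region"]; print(c,n,round(d["score"],2),d["bbox"],np.nanmedian(w[g],0).round(1),np.nanmax(w[g][:,2]).round(1))
print(r.sense())
E
```

```text
pics
scene disc 0.66 [225.5, 155.3, 263.8, 172.0] [ 333.4 -109.4    7.3] 11.6
scene disc 0.56 [228.7, 186.9, 271.4, 214.7] [609.5  83.2 123.3] 127.0
scene block 0.72 [198.4, 174.3, 304.5, 251.8] [654.  112.7 117.1] 124.3
scene stand 0.42 [148.0, 154.4, 223.7, 223.1] [ 612.1 -126.2   46.1] 130.3
scene ball_crown 0.68 [151.1, 151.5, 223.2, 222.0] [ 614.6 -126.3   46.1] 130.3
scene handle 0.69 [152.6, 155.3, 226.2, 222.2] [ 612.5 -127.2   45.7] 127.6
scene turret 0.7 [150.5, 152.6, 225.4, 219.7] [ 609.  -126.3   46. ] 130.3
top disc 0.83 [293.3, 265.5, 342.7, 317.3] [ 324.9 -111.1    7.5] 13.0
top disc 0.6 [224.5, 167.5, 266.3, 208.4] [603.   80.7 123.7] 129.8
top disc 0.55 [167.6, 93.0, 216.2, 140.5] [823.2 243.6   8.2] 14.2
top block 0.64 [200.5, 143.6, 289.0, 219.9] [630.4  91.6 117.7] 127.1
top stand 0.56 [275.0, 154.8, 367.2, 236.4] [ 575.7 -123.5   40.2] 132.7
top ball_crown 0.89 [283.5, 155.7, 372.9, 239.1] [ 575.  -130.5   40.6] 132.7
top handle 0.56 [285.9, 156.7, 368.9, 240.6] [ 575.3 -131.7   40.6] 132.7
top turret 0.81 [284.6, 152.8, 370.6, 242.0] [ 575.4 -131.2   40.6] 132.7
{'time': 0.7, 'joint_pos': array([-7.67992878e+01,  7.47060864e+00,  8.52671007e+01, -3.53598260e-04,
        8.72628970e+01, -4.89301470e+00]), 'qd': array([ 0.07005403,  0.08790958, -0.02502834,  0.03786747, -0.01407163,
       -0.07009346]), 'joint_efforts': array([ 1.59402887e-03, -5.69143331e+01, -5.00749004e+01,  8.69245241e-05,
        1.25143757e-03,  9.60659861e-06]), 'tool_pos': array([ 186.36274329, -570.32330248,  203.80474963]), 'tcp_rot': array([-1.79999366e+02,  3.00190972e-04,  1.80937438e+01]), 'ft_force': array([ 0.76719844,  0.09356352, -0.50969293]), 'wrist_torque': array([0.02139901, 0.00436706, 0.00833248]), 'grip_force': 0.0, 'finger_gap': 85.73633177680655}
```

View pics/top1.png

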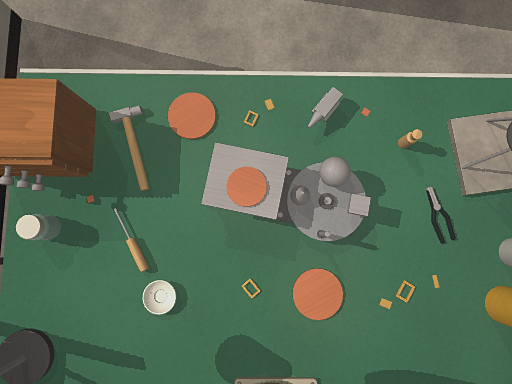

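View pics/scene1.png

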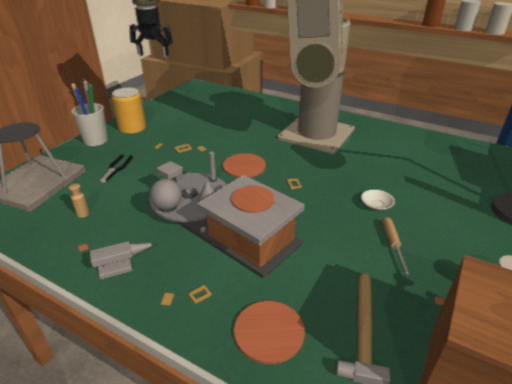

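```bash
cat > fit.py <<'E'
from h import *
def circ(x):  # algebraic circle fit with fixed nothing
    A=np.c_[2*x,np.ones(len(x))]; s=np.linalg.lstsq(A,(x**2).sum(1),rcond=None)[0]
    return s[:2],np.sqrt(s[2]+s[:2]@s[:2])
if __name__=="__main__":
  for c in("top","scene"):
    w=np.load(c+".npz")["w"]; x,y,z=w[...,0],w[...,1],w[...,2]
    def enc(m):
        k=cv2.morphologyEx(m.astype(np.uint8),cv2.MORPH_OPEN,np.ones((3,3)))>0
        return w[k][:,:2].astype(np.float32)
    near=(x>400)&(x<780)
    b=enc(near&(z>112)&(z<121)&(y>-30)); print(c,"block",cv2.minAreaRect(b),len(b))
    d=enc(near&(z>120.8)&(z<128)&(y>-30)); print("disc",cv2.minEnclosingCircle(d),d.mean(0),len(d))
    t=enc(near&(z>36)&(z<44)&(y<20)); print("plate",cv2.minEnclosingCircle(t),len(t))
    h=(near&(y<20)&(z>60)); n,l,st,ce=cv2.connectedComponentsWithStats(h.astype(np.uint8))
    for i in range(1,n):
        if st[i,4]>8: q=w[l==i]; print(st[i],q.mean(0).round(1),"zmax",np.max(q[:,2]).round(1),"top",q[q[:,2]>q[:,2].max()-6].mean(0).round(1))
E
python3 fit.py
```

```text
top block ((646.1802368164062, 313.5080261230469), (661.0098266601562, 171.16104125976562), 83.23914337158203) 3511
disc ((603.8685913085938, 80.3919448852539), 49.90397262573242) [603.541    80.44616] 1189
plate ((576.3905639648438, -133.53424072265625), 107.80941772460938) 3224
[474 122  38  43 230] [ 703.7 -543.2  142.6] zmax 175.9 top [ 723.  -546.8  172.8]
[407 129  15  14 139] [ 747.9 -361.5   79.3] zmax 92.4 top [ 749.6 -364.    89.4]
[271 154  18  66 752] [617.2   4.2 117.6] zmax 122.3 top [616.4   4.7 118.1]
[319 156  31  31 743] [ 645.4 -142.1  105.6] zmax 121.2 top [ 649.8 -147.   117.5]
[291 186  19  18 273] [587.7 -57.6  84.7] zmax 113.6 top [590.6 -59.4 110.6]
[347 194  24  22 415] [ 561.7 -205.2   93.4] zmax 99.2 top [ 562.4 -206.9   94.9]
[320 231  10   6  55] [ 488.1 -114.2  110.4] zmax 132.7 top [ 488.  -116.6  129.2]
scene block ((620.1149291992188, 84.75004577636719), (192.04302978515625, 161.8380584716797), 78.6859130859375) 2721
disc ((603.8558959960938, 81.38488006591797), 51.022518157958984) [606.94415  83.08476] 863
plate ((576.525390625, -132.3490447998047), 108.68000030517578) 1248
[ 71  81  34  50 944] [ 452.8 -645.1  118.8] zmax 206.2 top [ 442.3 -657.5  203. ]
[  0 122  59  46 817] [ 714.1 -587.1  158.9] zmax 175.9 top [ 718.9 -591.5  172.9]
[209 152   6  23 112] [ 491.9 -114.    97.9] zmax 130.7 top [ 490.7 -114.4  128.3]
[ 150  161   33   48 1087] [ 636.9 -152.6   93.9] zmax 120.4 top [ 651.9 -144.7  116.8]
[197 175  50  51 780] [627.   -9.5 106.9] zmax 120.4 top [623.9   4.1 117.3]
[ 68 184  15  16 152] [ 753.2 -359.4   76.8] zmax 91.8 top [ 751.3 -362.2   88.5]
```

Top view: the 100 mm disc lies on the block at about (246,187), and the larger look-alike discs lie on the table at (192,115) and (318,294). The ball is at (335,170) and the handle at (323,234). The scene view agrees. The fits put the stand yaw at about -11.3°, the turret axis at about (576.4,-133), the handle at (488,-115.4) and the second-click crown at about (591.3,-59.4). I'll move above the handle now.

```bash
python3 -m jog '[0.050,-0.040,0,0,0,0.06, 0.104,-0.083,0,0,0,0.13, 0.158,-0.125,0,0,0,0.19, 0.212,-0.168,0,0,0,0.25, 0.266,-0.211,0,0,0,0.32, 0.320,-0.254,0,0,0,0.38, 0.374,-0.297,0,0,0,0.45, 0.428,-0.339,0,0,0,0.513]' -0.1 20; python3 -m jog '[0,0,0,0,0,0,0,0,0,0,0,0]'
```

```text
time: 1.7
tool_pos: [463.3, -151.6, 204.2]
tcp_rot: [180.0, -0.1, -11.4]
ft_force: [1.4, -0.5, 0.4]
finger_gap: 38.5
grip_force: 0.0
time: 1.95
tool_pos: [462.3, -153.3, 203.8]
tcp_rot: [180.0, 0.0, -11.2]
ft_force: [-0.6, -0.2, 0.2]
finger_gap: 38.4
grip_force: 0.0
```

```bash
python3 -m jog '[0.018,-0.042,0,0,0,0, 0.018,-0.042,0,0,0,0, 0.018,-0.042,0.04,0,0,0, 0.018,-0.042,0.08,0,0,0, 0.018,-0.042,0.115,0,0,0, 0.018,-0.042,0.115,0,0,0]'; python3 -m jog '[0,0,0,0,0,0, 0,0,0,0,0,0,0,0,0,0,0,0,0,0,0,0,0,0]' -0.55
```

```text
time: 2.7
tool_pos: [484.8, -116.6, 85.8]
tcp_rot: [-180.0, 0.4, -11.4]
ft_force: [-0.0, -0.6, 0.5]
finger_gap: 38.6
grip_force: 0.0
time: 3.2
tool_pos: [488.7, -115.8, 89.5]
tcp_rot: [180.0, -0.1, -11.3]
ft_force: [0.7, 0.4, -0.2]
finger_gap: 19.2
grip_force: 0.0
```

```bash
python3 - <<'E'
from h import *
a=cv2.resize(r.snapshot("top")["pixels"][130:260,200:390],None,fx=3,fy=3)
b=cv2.resize(r.snapshot("scene")["pixels"][110:260,130:320],None,fx=2,fy=2)
c=np.zeros((390,570+380,3),np.uint8); c[:,:570]=a; c[:300,570:]=b
cv2.imwrite("pics/grip.png",cv2.resize(c[...,::-1],(798,328)))
E
```

```text
(no output)
```

View pics/grip.png

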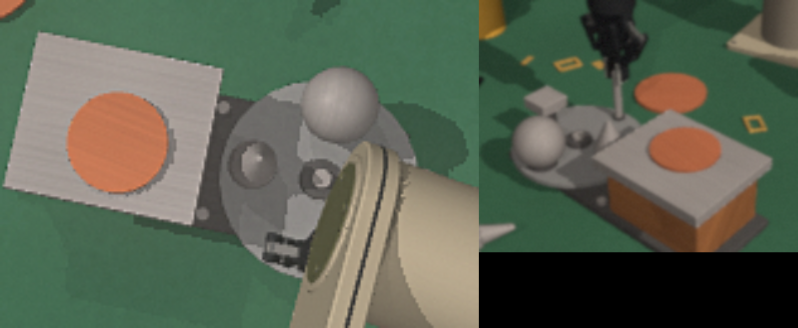

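The crop shows the fingers straddling the handle, at about (618,75) in the right-hand panel. I'll swing it a quarter turn in two equal calls.

```bash
for i in 1; do python3 -m jog '[0.0004,0.009,0,0,0,-0.1, 0.0018,0.0179,0,0,0,-0.2, 0.004,0.0266,0,0,0,-0.3, 0.0071,0.035,0,0,0,-0.4, 0.011,0.0431,0,0,0,-0.5, 0.0157,0.0508,0,0,0,-0.6, 0.0212,0.058,0,0,0,-0.7, 0.0264,0.0636,0,0,0,-0.785]'; done; python3 -m jog '[0.0004,0.009,0,0,0,-0.1, 0.0018,0.0179,0,0,0,-0.2, 0.004,0.0266,0,0,0,-0.3, 0.0071,0.035,0,0,0,-0.4, 0.011,0.0431,0,0,0,-0.5, 0.0157,0.0508,0,0,0,-0.6, 0.0212,0.058,0,0,0,-0.7, 0.0264,0.0636,0,0,0,-0.785]'; python3 -m jog '[0,0,0,0,0,0,0,0,0,0,0,0]'
```

```text
time: 4.3
tool_pos: [500.9, -182.8, 88.4]
tcp_rot: [-179.9, 0.1, 33.9]
ft_force: [-3.7, 2.1, 2.0]
finger_gap: 19.3
grip_force: 1.7
time: 5.3
tool_pos: [559.2, -221.5, 88.7]
tcp_rot: [-180.0, -0.0, 78.8]
ft_force: [0.3, 0.5, -1.4]
finger_gap: 19.4
grip_force: 0.0
time: 5.55
tool_pos: [558.6, -221.3, 88.6]
tcp_rot: [-180.0, -0.0, 78.6]
ft_force: [0.2, 0.6, -0.2]
finger_gap: 19.5
grip_force: 0.0
```

```bash
python3 -m jog '[0,0,0,0,0,0, 0,0,0,0,0,0, 0,0,-0.04,0,0,0, 0,0,-0.08,0,0,0, 0,0,-0.12,0,0,0, 0,0,-0.12,0,0,0]' -0.1; python3 -m jog '[0.05,-0.002,0,0,0,0, 0.1,-0.004,0,0,0,0, 0.15,-0.006,0,0,0,0, 0.2,-0.008,0,0,0,0, 0.25,-0.010,0,0,0,0, 0.3,-0.012,0,0,0,0, 0.34,-0.014,0,0,0,0, 0.368,-0.015,0,0,0,0]' 0.4;  python3 -m jog '[0,0,0,0,0,0,0,0,0,0,0,0]'; python3 - <<'E'
from h import *
from fit import circ
s=r.snapshot("scene"); t=r.snapshot("top")
for c,q in(("scene",s),("top",t)):
    w=world(q); x,y,z=w[...,0],w[...,1],w[...,2]
    ok=np.isfinite(z)
    m=ok&(np.hypot(x-591,y+59)<30)&(z>100)&(z<125)
    P=w[m]; A=np.c_[2*P,np.ones(len(P))]; S=np.linalg.lstsq(A,(P**2).sum(1),rcond=None)[0]
    print(c,"ball",S[:3].round(1),np.sqrt(S[3]+S[:3]@S[:3]).round(1),P[:,2].max().round(1),m.sum())
    # fixed radius refit
    from scipy.optimize import least_squares
    print(least_squares(lambda c:np.linalg.norm(P-c,axis=1)-40,[591,-59,80],loss="soft_l1").x.round(1))
    m=ok&(z>120.8)&(z<128)&(np.hypot(x-604,y-81)<60); print("disc",cv2.minEnclosingCircle(w[m][:,:2].astype(np.float32)),w[m].mean(0).round(1))
a=cv2.resize(t["pixels"][100:260,180:390],None,fx=2,fy=2); b=cv2.resize(s["pixels"][80:260,130:320],None,fx=2,fy=2)
c=np.zeros((360,800,3),np.uint8); c[:320,:420]=a; c[:,420:]=b
cv2.imwrite("pics/t2.png",c[...,::-1])
E
```

```text
time: 6.3
tool_pos: [561.1, -222.7, 213.9]
tcp_rot: [179.6, 0.1, 78.6]
ft_force: [0.5, -0.5, -0.1]
finger_gap: 38.1
grip_force: 0.0
time: 7.3
tool_pos: [615.9, 144.2, 207.5]
tcp_rot: [-179.9, 0.0, 78.7]
ft_force: [0.5, -0.2, -0.1]
finger_gap: 60.2
grip_force: 0.0
time: 7.55
tool_pos: [616.1, 141.6, 208.0]
tcp_rot: [-179.9, 0.0, 78.6]
ft_force: [-0.1, -0.3, 0.4]
finger_gap: 59.9
grip_force: 0.0
scene ball [590.9 -59.6  84.9] 34.8 121.8 276
[589.8 -60.6  79. ]
disc ((604.5629272460938, 80.7611083984375), 51.009029388427734) [606.8  82.8 123.3]
top ball [590.  -59.9  83.7] 36.4 123.1 443
[589.9 -60.1  79.3]
disc ((606.590576171875, 73.7725601196289), 55.26255798339844) [606.2  60.4 123.8]
```

View pics/t2.png

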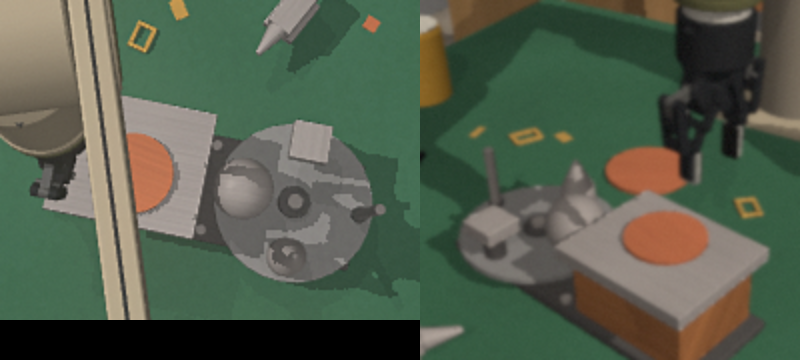

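The turret is now at the second click: the ball is beside the block at (245,185) in the left panel, the handle is at (370,212), and the disc is still on the block. The fingers are behind the disc, so I'll descend under guard.

```bash
python3 -m jog '[0,0,0.03,0,0,0, 0,0,0.06,0,0,0, 0,0,0.08,0,0,0, 0,0,0.088,0,0,0, 0,0,0.088,0,0,0,0,0,0.088,0,0,0]'; for i in 1; do python3 -m jog '[0,0,0.001,0,0,0,0,0,0.002,0,0,0,0,0,0.002,0,0,0]'; done
```

```text
time: 8.4
tool_pos: [617.5, 142.3, 122.3]
tcp_rot: [179.9, -0.0, 78.7]
ft_force: [-0.2, 0.7, 0.3]
finger_gap: 59.7
grip_force: 0.0
time: 8.78
tool_pos: [616.6, 142.2, 118.9]
tcp_rot: [180.0, -0.0, 78.7]
ft_force: [-0.1, 0.2, -0.8]
finger_gap: 59.5
grip_force: 0.0
```

```bash
python3 - <<'E'
from h import *
for c in("scene","top"):
    s=r.snapshot(c); w=world(s); p=s["pixels"].astype(int)
    t=r.sense()["tool_pos"]
    x,y,z=w[...,0],w[...,1],w[...,2]
    dark=p.sum(-1)<400
    m=np.isfinite(z)&(np.hypot(x-t[0],y-t[1])<60)&(z>119)&(z<170)
    print(c,t.round(1),m.sum(),np.sort(z[m])[:10].round(1))
    if c=="scene": cv2.imwrite("pics/tips.png",cv2.resize(s["pixels"][130:250,190:320],None,fx=6,fy=5)[...,::-1])
E
```

```text
scene [616.5 142.2 118.8] 399 [119.  119.  119.  119.  119.1 119.1 119.1 119.1 119.1 119.1]
top [616.5 142.2 118.8] 87 [119.  119.1 119.1 119.1 119.1 119.1 119.1 119.2 119.2 119.2]
```

View pics/tips.png

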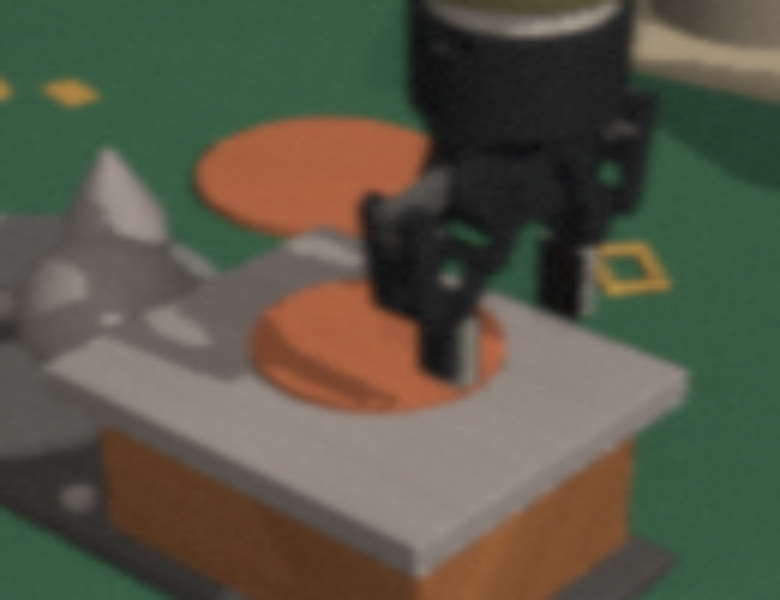

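The tips sit close to the disc, with the near finger's tip at about (450,375) in the crop. I'll check that tip by projecting where it should be.

```bash
cat >> h.py <<'E'
a=np.radians(-11.3); XH=np.array([np.cos(a),np.sin(a)]); YH=np.array([-np.sin(a),np.cos(a)]); CR=np.array([590.8,-59.6])
def st(p): d=np.asarray(p)[...,:2]-CR; return np.stack([d@XH,d@YH],-1)
E
python3 - <<'E'
from h import *
s=r.snapshot("scene"); t=r.sense()["tool_pos"]
print("tcp st",st(t),"disc st",st([604.2,80.8]))
for sx in(1,-1):
  for dx in(30,44):
   for dy in(-11,11):
    P=[np.r_[t[:2]+sx*dx*XH+dy*YH,z] for z in(120,125,130)]
    q=cv2.projectPoints(np.array(P),np.array(s["rvec"],float),np.array(s["tvec"],float),np.array(s["K"],float),None)[0][:,0]
    print(sx,dx,dy,((q-[190,130])*[6,5]).round().tolist())
w=world(s)
for v,u in((330,440),(350,440),(365,450),(330,465),(360,465),(300,455),(270,565),(300,565)):
    q=w[130+v//5,190+u//6]; print(v,u,q.round(1),st(q).round(1))
E
```

```text
tcp st [-14.27498027 202.97365581] disc st [-14.37060223 140.30397639]
1 30 -11 [[423.0, 419.0], [423.0, 410.0], [424.0, 401.0]]
1 30 11 [[469.0, 439.0], [470.0, 430.0], [470.0, 421.0]]
1 44 -11 [[398.0, 434.0], [399.0, 425.0], [399.0, 416.0]]
1 44 11 [[445.0, 455.0], [445.0, 446.0], [445.0, 437.0]]
-1 30 -11 [[524.0, 357.0], [525.0, 348.0], [525.0, 340.0]]
-1 30 11 [[570.0, 376.0], [570.0, 367.0], [571.0, 359.0]]
-1 44 -11 [[547.0, 343.0], [547.0, 335.0], [548.0, 326.0]]
-1 44 11 [[592.0, 362.0], [593.0, 354.0], [593.0, 345.0]]
330 440 [662.2 140.9 185.9] [ 30.7 210.6]
350 440 [659.2 139.4 173. ] [ 28.  208.6]
365 450 [655.7 142.5 164. ] [ 24.  210.9]
330 465 [653.9 145.9 182.4] [ 21.6 213.9]
360 465 [654.5 146.6 167.4] [ 22.1 214.7]
300 455 [660.1 144.2 201. ] [ 28.1 213.5]
270 565 [587.9 153.  175.9] [-44.5 207.9]
300 565 [587.3 153.5 159.4] [-45.2 208.3]
```

```bash
python3 - <<'E'
from h import *
print(r.sense()["tool_pos"],r.sense()["joint_pos"],r.sense()["time"])
s=r.snapshot("scene"); w=world(s); p=s["pixels"]
cv2.imwrite("pics/tips2.png",cv2.resize(p[130:250,190:320],None,fx=6,fy=5)[...,::-1])
t=r.sense()["tool_pos"]; d=st(w)-st(t); z=w[...,2]
m=(abs(d[...,0])<60)&(abs(d[...,1])<20)&(z>126)
for sg in(1,-1):
    k=m&(d[...,0]*sg>20); v,u=np.where(k); o=np.argsort(z[k])[:8]
    print([(u[i],v[i],z[k][i].round(1),d[k][i].round(1).tolist(),p[v[i],u[i]].tolist()) for i in o])
# start view
w=np.load("scene.npz")["w"]; d=w-np.array([186.4,-570.3,203.8]); m=(np.hypot(d[...,0],d[...,1])<70)&(w[...,2]>150); print("start lowest",np.sort(d[m][:,2])[:8].round(1))
E
```

```text
[616.57365034 142.23606953 118.84282276] [ 8.34934266e+00  1.54258605e+01  8.52185743e+01 -4.60550022e-04
  7.93532002e+01  1.96907821e+01] 8.925
[(np.int64(261), np.int64(205), np.float64(150.8), [36.0, -5.0], [121, 73, 52]), (np.int64(265), np.int64(207), np.float64(151.9), [36.8, 6.9], [127, 89, 72]), (np.int64(263), np.int64(206), np.float64(152.6), [37.7, 2.0], [119, 77, 59]), (np.int64(265), np.int64(206), np.float64(153.3), [35.6, 5.8], [86, 74, 67]), (np.int64(267), np.int64(207), np.float64(153.6), [35.7, 11.5], [127, 97, 81]), (np.int64(268), np.int64(206), np.float64(154.7), [32.7, 11.8], [130, 112, 99]), (np.int64(266), np.int64(207), np.float64(154.8), [38.3, 10.9], [116, 91, 76]), (np.int64(267), np.int64(206), np.float64(155.5), [35.0, 10.8], [116, 106, 96])]
[(np.int64(282), np.int64(192), np.float64(150.7), [-31.8, -0.6], [47, 51, 44]), (np.int64(283), np.int64(193), np.float64(152.1), [-28.6, 4.6], [67, 70, 63]), (np.int64(281), np.int64(192), np.float64(152.2), [-28.6, -1.0], [66, 69, 62]), (np.int64(284), np.int64(193), np.float64(152.2), [-30.0, 6.4], [48, 52, 46]), (np.int64(280), np.int64(191), np.float64(152.9), [-29.4, -4.5], [45, 52, 45]), (np.int64(285), np.int64(193), np.float64(152.9), [-30.7, 8.7], [36, 42, 33]), (np.int64(283), np.int64(192), np.float64(153.0), [-30.7, 3.0], [33, 35, 31]), (np.int64(279), np.int64(190), np.float64(154.4), [-29.3, -7.4], [39, 55, 42])]
start lowest [38.5 39.7 40.4 40.6 40.9 41.2 41.5 42.1]
```

View pics/tips2.png

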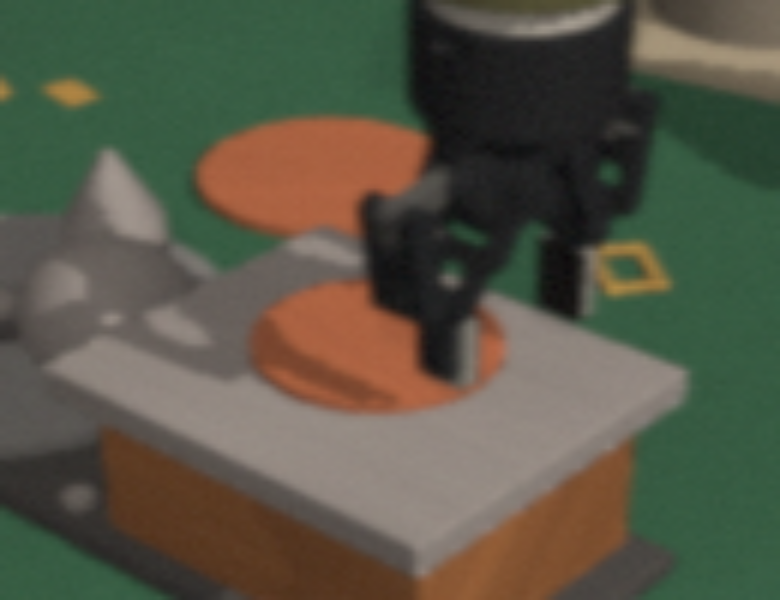

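The picture and depth both put the fingertips about 33 mm above the reported TCP, roughly 151 mm against 119 mm, which is higher than the manual implies. I'll continue the descent with a force guard between small steps.

```bash
g(){ python3 -c "
from bench import r
s=r.sense();f=s['ft_force'];print(s['tool_pos'].round(1),f.round(1));raise SystemExit(bool(abs(f[2])>4))"; }
python3 -m jog '[0,0,0.002,0,0,0,0,0,0.004,0,0,0,0,0,0.004,0,0,0]' >/dev/null; g && python3 -m jog '[0,0,0.001,0,0,0,0,0,0.002,0,0,0,0,0,0.002,0,0,0]' >/dev/null && g && python3 -m jog '[0,0,0.001,0,0,0,0,0,0.002,0,0,0,0,0,0.002,0,0,0]' >/dev/null && g &&  python3 -m jog '[0,0,0.001,0,0,0,0,0,0.002,0,0,0,0,0,0.002,0,0,0]' >/dev/null && g && python3 -m jog '[0,0,0.001,0,0,0,0,0,0.002,0,0,0,0,0,0.002,0,0,0]' >/dev/null && g && python3 -m jog '[0,0,0.001,0,0,0,0,0,0.002,0,0,0,0,0,0.002,0,0,0]' >/dev/null && g
```

```text
[616.3 142.1 114.4] [ 0.3 -0.2  0. ]
[616.5 142.2 112.7] [ 0.2 -0.5  0.5]
[616.5 142.2 110.6] [ 0.3 -0.  -0.5]
[616.4 142.2 108.6] [-0.3 -0.6 -0.3]
[616.5 142.2 106.6] [-0.1 -0.  -0.6]
[616.4 142.2 104.6] [0.5 0.2 0.3]
```

No contact yet, so the camera was right. Down further, with finer steps near the end.

```bash
g(){ python3 -c "
from bench import r
s=r.sense();f=s['ft_force'];print(s['tool_pos'].round(1),f.round(1));raise SystemExit(bool(abs(f[2])>3))"; }
python3 -m jog '[0,0,0.002,0,0,0,0,0,0.004,0,0,0,0,0,0.006,0,0,0,0,0,0.008,0,0,0,0,0,0.008,0,0,0]' >/dev/null; g && python3 -m jog '[0,0,0.001,0,0,0,0,0,0.002,0,0,0,0,0,0.002,0,0,0]' >/dev/null && g && python3 -m jog '[0,0,0.001,0,0,0,0,0,0.002,0,0,0,0,0,0.002,0,0,0]' >/dev/null && g &&  python3 -m jog '[0,0,0.001,0,0,0,0,0,0.001,0,0,0]' >/dev/null && g && python3 -m jog '[0,0,0.001,0,0,0,0,0,0.001,0,0,0]' >/dev/null && g && python3 -m jog '[0,0,0.001,0,0,0,0,0,0.001,0,0,0]' >/dev/null && g; python3 - <<'E'
from h import *
s=r.snapshot("scene"); w=world(s); p=s["pixels"]
cv2.imwrite("pics/tips3.png",cv2.resize(p[130:250,190:320],None,fx=6,fy=5)[...,::-1])
t=r.sense()["tool_pos"]; d=st(w)-st(t); z=w[...,2]
m=(abs(d[...,0])<60)&(abs(d[...,1])<20)&(z>119.5)
for sg in(1,-1):
    k=m&(d[...,0]*sg>20); print(np.sort(z[k])[:12].round(1))
E
```

```text
[616.4 142.2  96.5] [0.4 0.1 0.6]
[616.5 142.2  94.7] [ 0.4 -0.4 -0.4]
[616.5 142.2  92.6] [-0.3  0.5  1. ]
[616.5 142.2  91.7] [-0.8  0.3 -0.9]
[616.5 142.2  90.7] [ 0.7 -0.1 -0.9]
[616.5 142.2  89.7] [-0.6 -0.6 -0.7]
[119.6 119.6 119.6 119.7 120.  120.1 120.3 121.5 121.8 122.8 123.1 124. ]
[119.5 121.7 122.  122.3 122.5 122.6 122.8 124.2 124.5 124.5 124.6 124.8]
```

View pics/tips3.png

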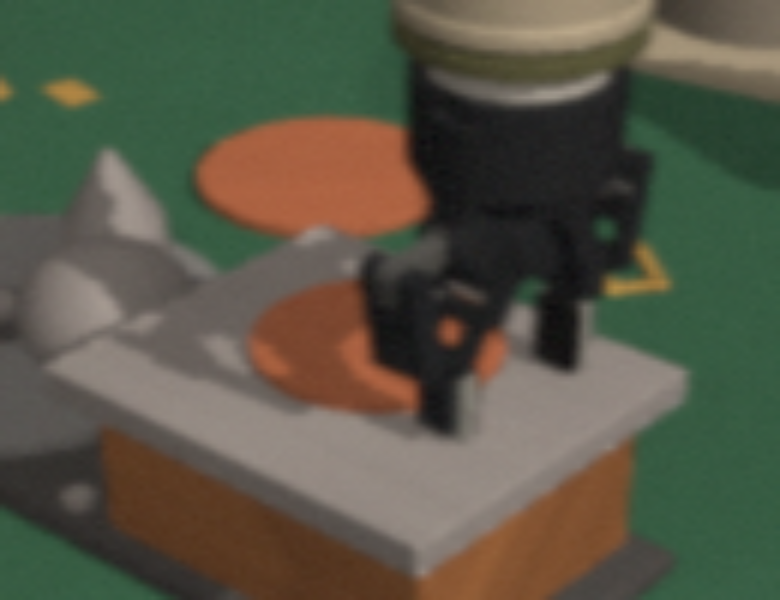

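The tips are now just above the block, near finger bottom at about (445,435). I'll touch down in 1 mm steps.

```bash
g(){ python3 -c "
from bench import r
s=r.sense();f=s['ft_force'];print(s['tool_pos'].round(1),f.round(1));raise SystemExit(bool(abs(f[2])>2.5))"; }
python3 -m jog '[0,0,0.001,0,0,0,0,0,0.001,0,0,0]' >/dev/null; g && python3 -m jog '[0,0,0.001,0,0,0,0,0,0.001,0,0,0]' >/dev/null && g && python3 -m jog '[0,0,0.001,0,0,0,0,0,0.001,0,0,0]' >/dev/null && g &&  python3 -m jog '[0,0,0.001,0,0,0,0,0,0.001,0,0,0]' >/dev/null && g && python3 -m jog '[0,0,0.001,0,0,0,0,0,0.001,0,0,0]' >/dev/null && g
```

```text
[616.5 142.2  88.6] [0.2 0.6 0.2]
[616.5 142.2  87.7] [-0.1 -0.1 -0.7]
[616.5 142.2  86.7] [-0.8  0.   0.7]
[616.5 142.2  85.6] [ 0.6 -0.2  0.1]
[616.6 142.2  85.6] [-3.  -1.7  4.8]
```

Contact is at TCP z ≈ 85.7, with the tips on the block top. I'll raise 2.5 mm and push, moving sideways to the ball's line as I go.

```bash
python3 -m jog '[0,0,-0.0025,0,0,0,-0.004,0,-0.0025,0,0,0,-0.008,0,-0.0025,0,0,0,-0.011,0,-0.0025,0,0,0,-0.014,0,-0.0025,0,0,0,-0.017,0,-0.0025,0,0,0]'; python3 -m jog '[-0.006,0.002,0,0,0,0,-0.012,0.004,0,0,0,0,-0.018,0.006,0,0,0,0,-0.024,0.008,0,0,0,0,-0.030,0.010,0,0,0,0,-0.036,0.012,0,0,0,0,-0.042,0.014,0,0,0,0,-0.048,0.0145,0,0,0,0]';python3 -m jog '[-0.002,0,0,0,0,0,-0.004,0,0,0,0,0,-0.004,0,0,0,0,0]'
cat > m.py <<'E'
from h import *
from scipy.optimize import least_squares
t=r.sense(); T=st(t["tool_pos"]); print("tcp st",T.round(1),t["tool_pos"].round(1),t["ft_force"].round(1),t["time"])
for c in("scene","top"):
    s=r.snapshot(c); w=world(s); p=s["pixels"].astype(int); q=st(w)
    m=(p[...,0]>1.35*p[...,1])&(p[...,0]>60)&(p[...,0]>1.3*p[...,2])&(w[...,2]>112)&(w[...,2]<136)&(abs(q[...,0])<90)&(q[...,1]>-90)&(q[...,1]<220)
    m=cv2.morphologyEx(m.astype(np.uint8),cv2.MORPH_OPEN,np.ones((2,2)))
    n,l,S,_=cv2.connectedComponentsWithStats(m)
    if n<2: continue
    cs,_=cv2.findContours(m,cv2.RETR_EXTERNAL,cv2.CHAIN_APPROX_NONE); k=np.vstack(cs)[:,0]
    hull=cv2.convexHull(np.vstack(cs))[:,0]; B=q[hull[:,1],hull[:,0]]
    P=w[m>0]; Q=q[m>0]; A=np.c_[Q,np.ones(len(Q))]; ab=np.linalg.lstsq(A,P[:,2],rcond=None)[0]
    P_=np.abs(A@ab-P[:,2])<2; ab=np.linalg.lstsq(A[P_],P[P_,2],rcond=None)[0]
    f=least_squares(lambda c:np.linalg.norm(B-c,axis=1)-50,Q.mean(0),loss="soft_l1").x
    print(c,"disc st fit",f.round(1),"mec",np.round(cv2.minEnclosingCircle(Q.astype(np.float32))[0],1),np.round(cv2.minEnclosingCircle(Q.astype(np.float32))[1],1),"tilt xy",ab[:2].round(3),"z at c",(f@ab[:2]+ab[2]).round(1),len(Q))
    np.save(f"img_{c}.npy",s["pixels"])
E
python3 m.py
```

```text
time: 15.4
tool_pos: [613.2, 125.6, 87.3]
tcp_rot: [-180.0, -0.0, 78.7]
ft_force: [0.5, 2.1, -0.3]
finger_gap: 59.8
grip_force: 0.8
time: 16.4
tool_pos: [618.1, 75.2, 87.3]
tcp_rot: [180.0, -0.0, 78.7]
ft_force: [0.1, 1.4, -0.5]
finger_gap: 60.1
grip_force: 0.8
time: 16.77
tool_pos: [617.2, 71.6, 87.4]
tcp_rot: [180.0, 0.0, 78.7]
ft_force: [-0.3, 0.5, -0.5]
finger_gap: 59.7
grip_force: 0.4
tcp st [  0.2 133.8] [617.2  71.6  87.4] [-0.3  0.5 -0.5] 16.775
 ** On entry to DLASCL parameter number  4 had an illegal value
 ** On entry to DLASCL parameter number  4 had an illegal valueTraceback (most recent call last):
  File "m.py", line 12, in <module>
    P=w[m>0]; Q=q[m>0]; A=np.c_[Q,np.ones(len(Q))]; ab=np.linalg.lstsq(A,P[:,2],rcond=None)[0]
                                                       ~~~~~~~~~~~~~~~^^^^^^^^^^^^^^^^^^^^^
    x, resids, rank, s = _umath_linalg.lstsq(a, b, rcond,
                         ~~~~~~~~~~~~~~~~~~~^^^^^^^^^^^^^
                                             signature=signature)
                                             ^^^^^^^^^^^^^^^^^^^^
    raise LinAlgError("SVD did not converge in Linear Least Squares")
numpy.linalg.LinAlgError: SVD did not converge in Linear Least Squares
```

```bash
sed -i 's/np.ones((2,2)))$/np.ones((3,3)))*m.astype(np.uint8)/' m.py; python3 m.py; python3 -c "
import numpy as np,cv2
a=cv2.resize(np.load('img_scene.npy')[130:250,150:320],None,fx=4,fy=4);cv2.imwrite('pics/p1.png',a[...,::-1])"
```

```text
tcp st [  0.2 133.9] [617.2  71.7  87.3] [0.1 0.2 0.7] 16.825
scene disc st fit [-0.  85.4] mec [ 6.  90.5] 55.2 tilt xy [-0.003 -0.002] z at c 123.3 449
top disc st fit [ 0.6 82.6] mec [-12.2  86.7] 38.5 tilt xy [0.002 0.004] z at c 123.7 490
```

View pics/p1.png

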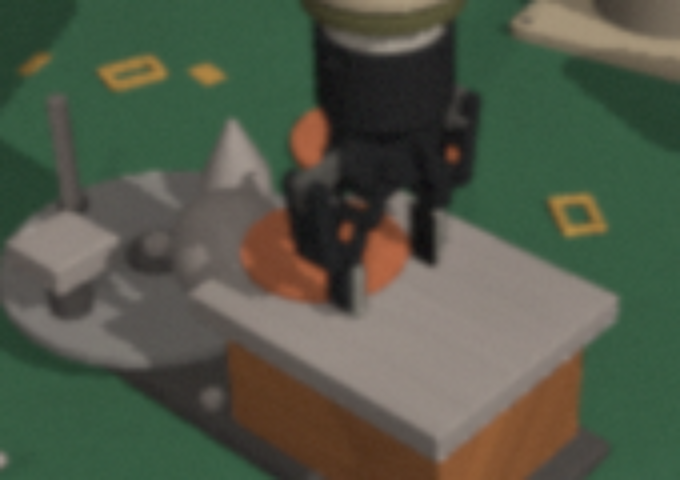

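The disc sits in the finger cradle around (320,255) in the crop, at stand x≈0 and y≈83–85. I'll carry on straight and more slowly onto the ball.

```bash
python3 -m jog '[-0.004,0,0,0,0,0,-0.008,0,0,0,0,0,-0.012,0,0,0,0,0,-0.016,0,0,0,0,0,-0.020,0,0,0,0,0,-0.024,0,0,0,0,0,-0.028,0,0,0,0,0,-0.032,0,0,0,0,0]';python3 -m jog '[-0.003,0,0,0,0,0,-0.006,0,0,0,0,0,-0.009,0,0,0,0,0,-0.012,0,0,0,0,0,-0.015,0,0,0,0,0,-0.018,0,0,0,0,0,-0.020,0,0,0,0,0,-0.020,0,0,0,0,0]'; python3 m.py
```

```text
time: 17.92
tool_pos: [610.9, 40.1, 87.3]
tcp_rot: [180.0, -0.0, 78.7]
ft_force: [0.3, 1.8, 0.2]
finger_gap: 59.9
grip_force: 0.9
time: 18.92
tool_pos: [607.0, 20.4, 87.3]
tcp_rot: [180.0, 0.0, 78.6]
ft_force: [-0.3, 1.8, 0.9]
finger_gap: 60.1
grip_force: 0.6
tcp st [ 0.2 81.7] [607.   20.4  87.3] [-0.3  1.8  0.9] 18.925
scene disc st fit [-0.2 33.2] mec [ 6.4 38.3] 55.6 tilt xy [-0.001 -0.024] z at c 124.3 430
top disc st fit [ 1.1 32.4] mec [-10.   30.6] 43.1 tilt xy [-0.004 -0.02 ] z at c 124.6 595
```

```bash
python3 -m jog '[-0.003,0,0,0,0,0,-0.006,0,0,0,0,0,-0.009,0,0,0,0,0,-0.012,0,0,0,0,0,-0.015,0,0,0,0,0,-0.018,0,0,0,0,0,-0.020,0,0,0,0,0,-0.022,0,0,0,0,0]';python3 -m jog '[-0.001,0,0,0,0,0,-0.002,0,0,0,0,0,-0.003,0,0,0,0,0,-0.004,0,0,0,0,0,-0.005,0,0,0,0,0,-0.006,0,0,0,0,0,-0.007,0,0,0,0,0,-0.007,0,0,0,0,0]'; python3 m.py;python3 -c "
import numpy as np,cv2
a=cv2.resize(np.load('img_scene.npy')[130:250,150:320],None,fx=4,fy=4);cv2.imwrite('pics/p2.png',a[...,::-1])"
```

```text
time: 20.02
tool_pos: [602.7, -1.0, 87.3]
tcp_rot: [180.0, -0.0, 78.7]
ft_force: [0.7, 2.1, 0.1]
finger_gap: 59.8
grip_force: 1.0
time: 21.02
tool_pos: [601.3, -7.8, 87.3]
tcp_rot: [180.0, 0.0, 78.7]
ft_force: [-0.1, 2.2, 0.3]
finger_gap: 60.1
grip_force: 0.9
tcp st [ 0.1 52.8] [601.3  -7.8  87.3] [-0.1  2.2  0.3] 21.025
scene disc st fit [0.3 3.9] mec [ 5.7 10.9] 54.7 tilt xy [-0.001 -0.038] z at c 125.0 415
top disc st fit [1.  4.4] mec [-11.   -3.7] 46.6 tilt xy [ 0.002 -0.032] z at c 125.4 566
```

View pics/p2.png

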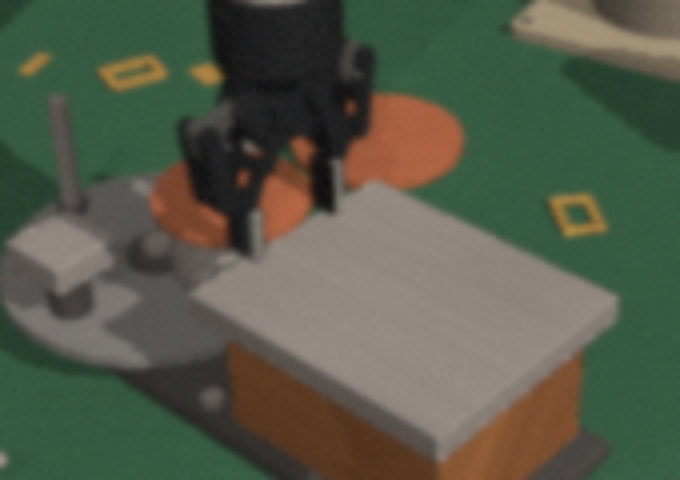

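The disc is on the ball, with its tail still on the block edge and a tilt of about 0.035 rad. Another 7 mm, slowly, then I'll measure.

```bash
python3 -m jog '[-0.001,0,0,0,0,0,-0.002,0,0,0,0,0,-0.003,0,0,0,0,0,-0.004,0,0,0,0,0,-0.005,0,0,0,0,0,-0.006,0,0,0,0,0,-0.0065,0,0,0,0,0,-0.0065,0,0,0,0,0]'; python3 m.py
```

```text
time: 22.12
tool_pos: [600.0, -14.2, 87.3]
tcp_rot: [180.0, 0.0, 78.6]
ft_force: [0.4, 2.3, 0.1]
finger_gap: 59.6
grip_force: 1.0
tcp st [ 0.1 46.4] [600.  -14.2  87.3] [0.4 2.3 0.1] 22.125
scene disc st fit [ 0.1 -1.8] mec [4. 5.] 53.4 tilt xy [-0.008 -0.048] z at c 125.2 400
top disc st fit [ 1.2 -1.8] mec [-12.3 -10.1] 46.9 tilt xy [-0.014 -0.044] z at c 125.3 558
```

Centre about 2 mm past the crown, with the tail 4 mm clear of the block edge and held by the fingers. I'll withdraw gently backwards.

```bash
python3 -m jog '[0.0005,0,0,0,0,0,0.001,0,0,0,0,0,0.002,0,0,0,0,0,0.004,0,0,0,0,0,0.007,0,0,0,0,0,0.012,0,0,0,0,0,0.02,0,0,0,0,0,0.03,0,0,0,0,0]';python3 m.py; python3 -m jog '[0.015,0,0,0,0,0,0.035,0,-0.01,0,0,0,0.055,0,-0.03,0,0,0,0.08,0,-0.06,0,0,0,0.1,0,-0.1,0,0,0,0.12,0,-0.12,0,0,0,0.12,0,-0.12,0,0,0]'; python3 m.py;python3 -c "
import numpy as np,cv2
a=cv2.resize(np.load('img_scene.npy')[130:250,150:320],None,fx=4,fy=4);cv2.imwrite('pics/p3.png',a[...,::-1])"
```

```text
time: 23.22
tool_pos: [606.0, 16.0, 87.3]
tcp_rot: [-180.0, -0.0, 78.7]
ft_force: [-0.8, 0.2, -0.4]
finger_gap: 59.5
grip_force: 0.0
tcp st [ 0.1 77.1] [606.   16.   87.3] [-0.8  0.2 -0.4] 23.225
scene disc st fit [-1.  -1.3] mec [ 8.3 -2.7] 48.6 tilt xy [-0.038  0.045] z at c 125.2 342
top disc st fit [-0.1 -5.1] mec [-16.7   6.4] 37.2 tilt xy [-0.032  0.054] z at c 125.2 505
time: 24.2
tool_pos: [631.0, 135.6, 210.6]
tcp_rot: [179.7, -0.1, 78.8]
ft_force: [1.2, 0.1, 0.1]
finger_gap: 59.6
grip_force: 0.0
tcp st [  1.2 199.3] [631.  135.6 210.6] [1.2 0.1 0.1] 24.2
scene disc st fit [ 0.8 -1.6] mec [ 1.7 -2.1] 50.9 tilt xy [-0.036  0.045] z at c 125.0 718
top disc st fit [ 0.3 -2.6] mec [ 0.5 -2.6] 49.8 tilt xy [-0.027  0.049] z at c 125.5 1249
```

View pics/p3.png

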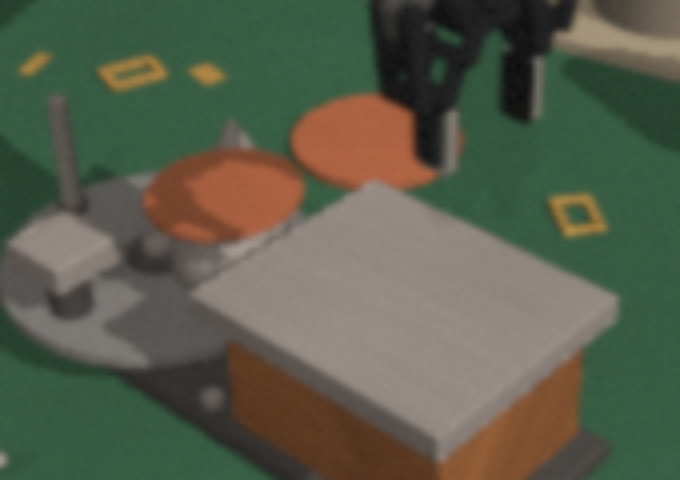

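The disc is balanced on the ball alone at about (225,195), clear of the block, roughly 2.5 mm off the crown and tilted about 0.06 rad. I'll wait two seconds, confirm it is at rest, then hand in.

```bash
python3 -m jog '[0,0,0,0,0,0,0,0,0,0,0,0,0,0,0,0,0,0,0,0,0,0,0,0,0,0,0,0,0,0,0,0,0,0,0,0,0,0,0,0,0,0,0,0,0,0,0,0]' >/dev/null; python3 m.py;  python3 -m jog '[0,0,0,0,0,0,0,0,0,0,0,0,0,0,0,0,0,0,0,0,0,0,0,0,0,0,0,0,0,0,0,0,0,0,0,0,0,0,0,0,0,0,0,0,0,0,0,0]' >/dev/null; python3 m.py; python3 -c "
from bench import r
print(r.hand_in())"
```

```text
tcp st [  0.2 196.5] [629.5 133.  207.3] [-1.   0.4 -0.1] 25.3
scene disc st fit [ 1.2 -2. ] mec [ 3.1 -3.2] 51.8 tilt xy [-0.033  0.046] z at c 125.1 720
top disc st fit [ 0.3 -2.6] mec [ 0.5 -2.7] 49.7 tilt xy [-0.032  0.052] z at c 125.4 1243
tcp st [  0.2 196.4] [629.5 133.  207.3] [-0.5 -0.  -0.5] 26.4
scene disc st fit [ 0.7 -2.1] mec [ 1.1 -2.2] 50.8 tilt xy [-0.034  0.047] z at c 125.1 724
top disc st fit [ 0.2 -2.5] mec [ 0.3 -2.5] 49.7 tilt xy [-0.026  0.051] z at c 125.5 1250
the job is handed in; nothing more can be done
None
```

The job is handed in at about 26 s: the turret was turned one click anticlockwise, and the disc rests still on the ball alone, about 2.5 mm from the crown, tilted about 0.06 rad and clear of the block (all by camera measurement; the hand-in returned no verdict).

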